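Snap a retaining ring into a shaft groove

TASK

Secure the bearing on the grooved shaft: squeeze the grips of the spring ring pliers to spread the split retaining ring at their lower end, lift them off their parking post, slide the spread ring down over the end of the shaft to the groove just above the bearing, and let go so that the ring closes in the groove. Leave the pliers standing upright there; the other shaft has no groove.

Things in the scene. Friction and masses are not known exactly. Their poses are not given: they have to be found in the camera images.
- ring_pliers: Upright spring pliers, 130 mm, 140 g: two dark levers hinged 72 mm up, at +y and -y; at the bottom a level split retaining ring, bright steel, one half fixed to each jaw: 11 mm inner, 17 mm outer radius closed, 8 mm thick. Origin: centre of closed ring's underside; z up. Starts round a thin post (8 mm radius, top 34 mm above the ring's underside), on its round black foot. Stays joined to the ring.
- grips (a point): Midway between the pliers' two black rubber grips, 115 mm above the ring's underside: grasp here from above, squeezing along y. Grips: 16 mm wide along x, from 90 to 130 mm above the ring's underside, a V 45 mm wide overall low down, 59 mm at the top. Squeezed to the hard stop (about 7 N each) they are parallel, 30 mm overall, and carry the pliers by friction. y and z as the pliers'.
- ring_jaw (a joint): Spread of the ring: turn of each lever in rad; both move together. 0 = closed, 0.25 = grips squeezed to the stop: each half ring has moved 15 mm outward along y and its lowest edge lies 4 to 5 mm higher above the pliers' origin than when closed. A spring closes the ring when the grips are let go.
- groove (a point): On the axis of the grooved upright shaft (fixed, 70 mm square dark base), at the groove's bottom, 60 mm above the worktop, level with the top of the 52 mm bearing. From here up: neck 20 mm across, 20 mm high; then the shaft's end, 30 mm across, 16 mm high, flat top. Only the spread ring passes over it. The other shaft, same base and bearing, is 30 mm across to its top, no groove. z up.
There are look-alikes about, which are no part of the job. Leave any blue look-alike of the part that bears groove alone.

How it is judged:
By the outcome, as a careful person would: the job done as asked, in the order asked, and still so for the second after the job is handed in, with the robot touching nothing.
It also fails if it takes over 38 s, if anything falls off the work surface, if the arm or the gripper's body presses on something with over 40 N, if the wrist force passes 120 N, or if a joint passes its speed limit or range.

ROBOT

A 6-joint arm with a two-finger parallel gripper is mounted at the origin on a cart in front of the work surface, level with it; the furniture and walls round the work are solid. World frame = base frame: x ahead of the robot, y to its left, z up, the work surface at z = 0. Lengths are in mm, angles in rad, forces in N, time in s.
With the tool pointing down it reaches from about 250 to 775 mm from the base axis. Payload 4 kg.
Tool frame: the origin (TCP) lies midway between the tips of the shut fingers; the grasp point (between the pads) lies 19 mm behind it; z points along the fingers, y is the direction in which the jaws open and shut (so a half turn about z gives the same grasp; the last joint's range is limited). The gripper opens to 94 mm and grips with 3 to 60 N. Pads are 16 mm wide; open, the fingers measure 119 mm over their backs; the gripper's body (75 mm by 177 mm) begins 78 mm behind the grasp point.
Start: joints at [1.076, 0.087, 1.371, -0, 1.684, -0.103], TCP at [210.03, 508.338, 205.506] pointing down, gripper open.
Joint ranges: [-3.1, 3.1], [-0.76, 2.03], [0.27, 2.55], [-1.08, 4.22], [0.17, 2.65], [-2.57, 2.57]. Speed limits (rad/s): [2.79, 2.79, 3.14, 3.14, 3.14, 3.14].

INTERFACE

Orientations are given as a rotation vector (axis times angle).
In Python, from cell import monitor, cams, r gives the robot as it stands. The module is installed in compiled form; this text tells all that it offers.
- The arm moves only by the tool servo_tool, never from a script. Its argument "motion" is a list of rows, each a list of 7 numbers: the shift along the tool's x, y, z in cm, then the turn, a rotation vector about the tool's x, y, z in rad, then the opening, from 0 (shut) to 1 (fully open). A call has exactly 5 rows; each row shifts and turns the commanded pose from where the row before left it, along the tool's axes as they then stand; what a row does not reach is not made up. A row lasts 1/10 s, in which the tool goes at most 50 mm and 8.59 degrees, less where a joint would pass 70% of its speed; a pose out of reach is approached as far as the arm can. A call is refused whole if a number of a shift passes 5 or a number of a turn 0.15, either way. A call with a gripper value outside its range is refused whole. The fingers move at their own pace and stop on an object; "newtons" is the grip in N (left out, the last holds). Time passes only in rows, so rows that do not move let the fingers close, or fill a call up. It gives the time, the measured TCP pose, the force and the opening at its end, in the units of the state.
- monitor.observe(): the state, without advancing time (a new reading comes with each control period).
- cams.grab_frame(name): name is "scene" or "top" or "wrist"; returns the picture (420x560x3 uint8, red, green, blue); there is no depth.
- cams.get_calibration(name): a dict with "K" (3x3 intrinsics, pixels), "rvec" (rotation vector, rad) and "tvec" (3), from world to camera coordinates, as OpenCV has them; the wrist camera has in their place "T_tool_cam" (4x4, takes a point from camera to tool coordinates, whose origin is the TCP and whose axes are the flange's). Camera axes: x right, y down, z forward; pixel columns grow to the right and rows downward; lengths in mm; the calibration is good to about 2 mm. A picture is of the moment at which its call begins: read the wrist's pose just before it. get_calibration takes no time and is no camera call.
- r.job_done(): hands the job in, once; it reports no verdict.
The state is a dict: "time": time; "joint_pos": joint angles; "dq": joint speeds; "joint_efforts": joint torques, N m; "position": TCP position; "tcp_rot": TCP orientation; "contact_force": force on the tool from outside, world axes, zero at the start; "torque": the same for the moment, N m; "gripper_width": finger opening in mm.
Only numpy, scipy, OpenCV 4.12 (cv2) and the standard library are available. Lean on these libraries where they do the work, as an engineer would, in place of code of your own. Each camera call takes 0.05 s, during which the arm holds its last target.

## Working session

There is one attempt and no reset: what is moved stays moved. The work goes in short steps, Python scripts to look and compute and a tool call to move; the robot and the scene stay as the last step left them, time stands still between calls to the robot, and variables do not carry over. Pictures are saved under pics/ and viewed, and the job is handed in when it is done.

Besides the shell and the picture viewer there is one more tool, called after ">>>" as name(argument=value, ...) on one line, values as JSON. servo_tool: Moves the arm, as the interface text tells. Its arguments: {"type":"object","properties":{"motion":{"type":"array","items":{"type":"array","items":{"type":"number"}}},"newtons":{"type":"number"}},"required":["motion"]}

```bash
mkdir -p pics; python3 - <<'E'
from cell import monitor, cams, r
import cv2, numpy as np
s=monitor.observe(); print(s['time'],s['position'],s['tcp_rot'],s['gripper_width'])
for n in ["scene","top","wrist"]:
    im=cams.grab_frame(n); cv2.imwrite(f"pics/{n}0.png",im[:,:,::-1])
    c=cams.get_calibration(n); print(n,{k:np.round(v,3).tolist() for k,v in c.items()})
print(monitor.observe()['time'])
E
```

```text
0.0 [209.75036958 507.83018862 204.29386082] [-0.61132376 -3.08084931  0.00334079] 94.18840267064773
scene {'K': [[513.005, 0.0, 277.567], [0.0, 513.005, 208.423], [0.0, 0.0, 1.0]], 'rvec': [2.135, -0.684, 0.333], 'tvec': [-479.006, 186.544, 1593.479]}
top {'K': [[392.579, 0.0, 280.917], [0.0, 392.579, 208.736], [0.0, 0.0, 1.0]], 'rvec': [2.226, -2.165, 0.079], 'tvec': [-171.277, 458.423, 1236.051]}
wrist {'K': [[369.717, 0.0, 273.571], [0.0, 369.717, 215.728], [0.0, 0.0, 1.0]], 'T_tool_cam': [[0.0, -0.959, -0.283, 83.402], [1.0, 0.0, -0.0, -0.598], [0.0, -0.283, 0.959, -178.502], [0.0, 0.0, 0.0, 1.0]]}
0.15
```

View pics/scene0.png

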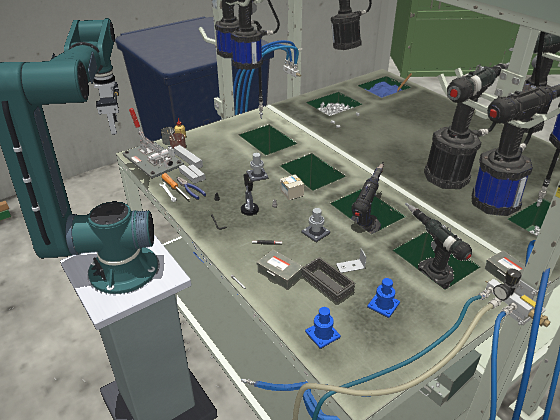

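View pics/top0.png

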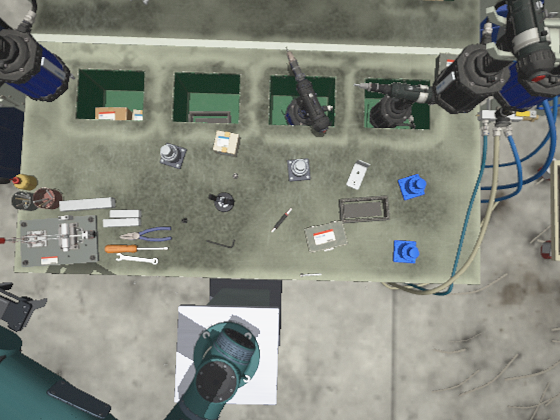

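View pics/wrist0.png

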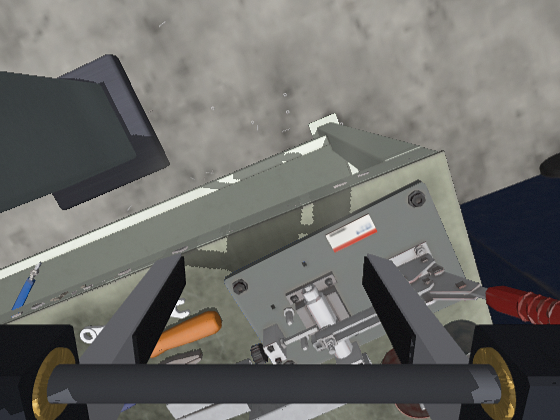

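```bash
python3 - <<'E'
import cv2, numpy as np
a=cv2.imread("pics/scene0.png"); b=cv2.imread("pics/top0.png")
def c(im,x,y,w=32,k=6): return cv2.resize(im[y-w:y+w,x-w:x+w],None,fx=k,fy=k,interpolation=cv2.INTER_CUBIC)[:,:260*10]
k=4
t=[c(a,258,165,32,4),c(a,249,195,32,4),c(a,316,222,32,4)]
u=[c(b,172,154,32,4),c(b,222,200,32,4),c(b,299,168,32,4)]
cv2.imwrite("pics/crop0.png",np.vstack([np.hstack(t),np.hstack(u)]))
E
```

```text
(no output)
```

View pics/crop0.png

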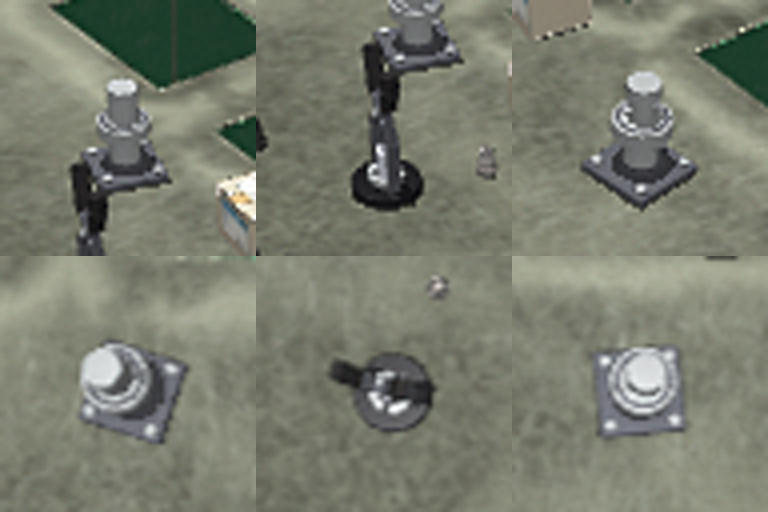

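```bash
cat > h.py <<'E'
from cell import monitor, cams, r
import cv2, numpy as np
from scipy.spatial.transform import Rotation as R
def camT(n,s=None):
    c=cams.get_calibration(n)
    if n=="wrist":
        T=np.eye(4);T[:3,:3]=R.from_rotvec(s['tcp_rot']).as_matrix();T[:3,3]=s['position']
        return c['K'],T@np.array(c['T_tool_cam'])
    T=np.eye(4);T[:3,:3]=cv2.Rodrigues(np.array(c['rvec'],float))[0];T[:3,3]=np.ravel(c['tvec'])
    return c['K'],np.linalg.inv(T)
def ray(n,u,v,s=None):
    K,T=camT(n,s); d=np.linalg.inv(K)@[u,v,1]; d=T[:3,:3]@d
    return T[:3,3],d/np.linalg.norm(d)
def onz(n,u,v,z,s=None):
    o,d=ray(n,u,v,s); return o+d*(z-o[2])/d[2]
def proj(n,p,s=None):
    K,T=camT(n,s); q=np.linalg.inv(T)@np.r_[p,1]; q=K@q[:3]; return q[:2]/q[2]
def two(a,b):
    (o,d),(p,e)=a,b; A=np.c_[d,-e]; t=np.linalg.lstsq(A,p-o,rcond=None)[0]
    x=o+d*t[0];y=p+e*t[1]; return (x+y)/2,np.linalg.norm(x-y)
def rel(p,s):  # world point in tool frame
    return R.from_rotvec(s['tcp_rot']).inv().apply(np.array(p)-s['position'])
def shot(n,name):
    s=monitor.observe(); im=cams.grab_frame(n); cv2.imwrite(f"pics/{name}.png",im[:,:,::-1]); return s,im
E
python3 - <<'E'
from h import *
# crop px -> full : x0 + px/4
def f(x,y,cx,cy): return (cx-32+x/4, cy-32+y/4)
print("L base", [np.round(onz("top",*f(x,y,172,154),8),0) for x,y in [(100,343),(186,365),(158,440),(82,418)]])
print("R base", [np.round(onz("top",*f(x-512,y-256,299,168),8),0) for x,y in [(596,350),(680,346),(686,432),(603,437)]])
for nm,s,t in [("L",f(122,87,258,165),f(100,367-256,172,154)),("R",f(643-512,80,316,222),f(647-512,374-256,299,168))]:
    print(nm,two(ray("scene",*s),ray("top",*t)),onz("top",*t,96))
# pliers
print("foot",onz("top",*f(392-256,394-256,222,200),6), onz("scene",*f(388-256,187,249,195),6))
print("gripA",onz("top",*f(343-256,374-256,222,200),130)); print("gripB",onz("top",*f(430-256,390-256,222,200),130))
print("sceneA",two(ray("top",*f(343-256,374-256,222,200)),ray("scene",*f(374-256,46,249,195))))
E
```

```text
L base [array([456., 211.,   8.]), array([441., 142.,   8.]), array([380., 162.,   8.]), array([396., 223.,   8.])]
R base [array([ 623., -177.,    8.]), array([ 628., -245.,    8.]), array([ 559., -251.,    8.]), array([ 553., -185.,    8.])]
L (array([626.9848954 , 194.85238808,  92.04717183]), np.float64(1.8943712264100478)) [625.3680086  194.19356409  96.        ]
R (array([ 590.36478604, -214.39951063,   97.75901203]), np.float64(2.4736749849576207)) [ 589.61036988 -213.82764284   96.        ]
foot [478.45017772  24.26879972   6.        ] [478.82710919  15.75152545   6.        ]
gripA [482.90871282  43.34635601 130.        ]
gripB [473.07075577 -19.84050119 130.        ]
sceneA (array([483.90370944,  40.47055141, 140.27897673]), np.float64(4.393929541210339))
```

>>> servo_tool(motion=[[-3.6, -2.7, -0.6, 0, 0, 0, 1], [-3.6, -2.7, -0.6, 0, 0, 0, 1], [-3.6, -2.7, -0.6, 0, 0, 0, 1], [-3.6, -2.7, -0.6, 0, 0, 0, 1], [-3.6, -2.7, -0.6, 0, 0, 0, 1]])

```text
time: 0.65
position: [325.2, 313.2, 235.4]
tcp_rot: [-0.611, -3.082, 0.0]
contact_force: [0.4, 0.5, -0.2]
gripper_width: 93.9
```

>>> servo_tool(motion=[[-3.6, -2.7, -0.6, 0, 0, 0, 1], [-3.6, -2.7, -0.6, 0, 0, 0, 1], [-3.6, -2.7, -0.6, 0, 0, 0, 1], [-3.6, -2.7, -0.6, 0, 0, -0.12, 1], [-3.6, -2.7, -0.6, 0, 0, -0.12, 1]])

```text
time: 1.15
position: [444.4, 122.5, 265.8]
tcp_rot: [0.231, 3.133, 0.0]
contact_force: [1.2, 0.9, 0.1]
gripper_width: 94.1
```

>>> servo_tool(motion=[[0, 0, 0, 0, 0, 0, 1], [0, 0, 0, 0, 0, 0, 1], [0, 0, 0, 0, 0, 0, 1], [0, 0, 0, 0, 0, 0, 1], [0, 0, 0, 0, 0, 0, 1]])

```text
time: 1.65
position: [443.5, 125.5, 265.4]
tcp_rot: [-0.235, -3.133, -0.0]
contact_force: [-0.2, -0.1, -0.6]
gripper_width: 94.0
```

```bash
python3 - <<'E'
from h import *
s,im=shot("wrist","w1"); print(s['time'],s['position'],s['tcp_rot'],R.from_rotvec(s['tcp_rot']).as_matrix().round(3))
for p in [(478,20,10),(478,20,130),(625,194,96),(625,194,60)]: print(proj("wrist",p,s).round())
E
```

```text
1.65 [443.46755266 125.46761591 265.44919717] [-2.35006345e-01 -3.13275242e+00 -3.14961083e-04] [[-0.989  0.149 -0.   ]
 [ 0.149  0.989  0.   ]
 [ 0.     0.    -1.   ]]
[193. 220.]
[166. 258.]
[360. 347.]
[354. 328.]
```

View pics/w1.png

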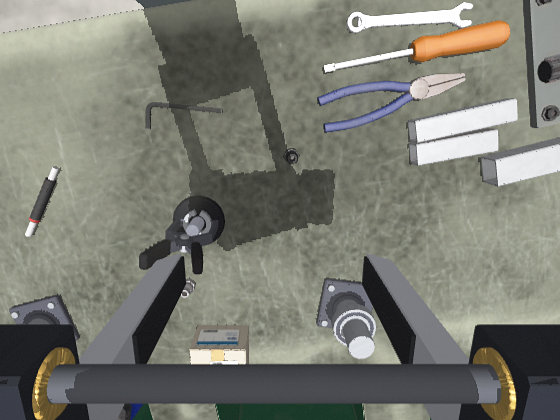

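```bash
python3 - <<'E'
import cv2, numpy as np
b=cv2.imread("pics/w1.png")
def c(x,y,w=50,k=7): return cv2.resize(b[y-w:y+w,x-w:x+w],None,fx=400/w/2,fy=400/w/2,interpolation=cv2.INTER_CUBIC)
cv2.imwrite("pics/w1c.png",np.hstack([c(180,235),c(350,320)]))
E
```

```text
(no output)
```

View pics/w1c.png

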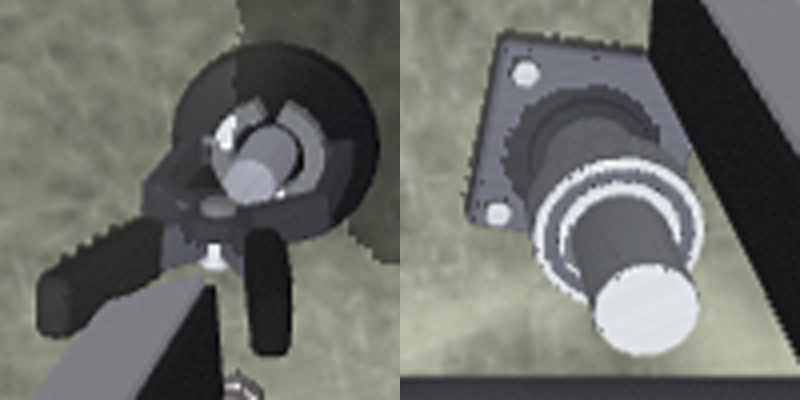

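>>> servo_tool(motion=[[-0.5, -3.5, 0, 0, 0, 0, 1], [-0.5, -3.5, 0, 0, 0, 0, 1], [-0.5, -3.5, 0, 0, 0, 0, 1], [0, 0, 0, 0, 0, 0, 1], [0, 0, 0, 0, 0, 0, 1]])

```text
time: 2.2
position: [442.9, 18.5, 265.5]
tcp_rot: [0.239, 3.132, 0.001]
contact_force: [-0.4, 0.1, -0.1]
gripper_width: 93.8
```

```bash
python3 - <<'E'
from h import *
s,im=shot("wrist","w2"); print(s['time'],s['position'],s['tcp_rot'],s['dq'].round(3) if hasattr(s['dq'],'round') else s['dq'])
b=im[:,:,::-1]; x,y,w=270,255,60
cv2.imwrite("pics/w2c.png",np.hstack([cv2.resize(b[150:390,150:390],(560,560)),]))
s2,i2=shot("scene","s2"); b=i2[:,:,::-1]
cv2.imwrite("pics/s2c.png",cv2.resize(b[150:230,215:295],(560,560),interpolation=cv2.INTER_CUBIC))
# drill
print("tip",two(ray("scene",380,165),ray("top",290,50)),"butt",two(ray("scene",358,228),ray("top",318,130)))
E
```

```text
2.2 [442.94506543  18.52382583 265.53882132] [2.39428956e-01 3.13230012e+00 1.16898058e-03] [ 0.03   0.002 -0.002  0.002  0.001 -0.003]
tip (array([ 924.6705953 , -168.52032951,  125.09828847]), np.float64(12.463770491988203)) butt (array([ 727.40732107, -274.30696245,   -3.87838267]), np.float64(3.3367371329191267))
```

View pics/w2c.png

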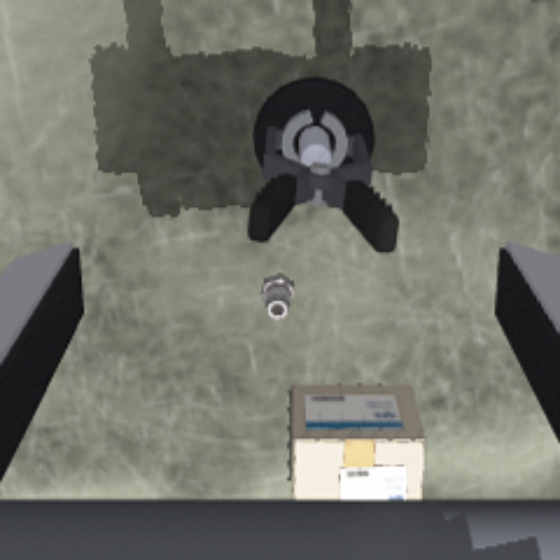

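View pics/s2c.png

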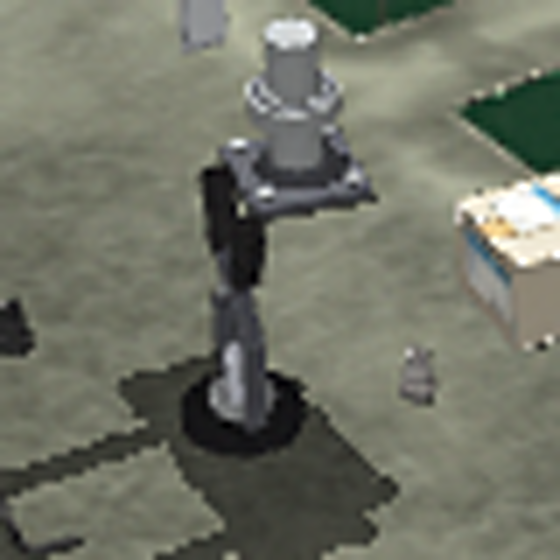

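View pics/w2.png

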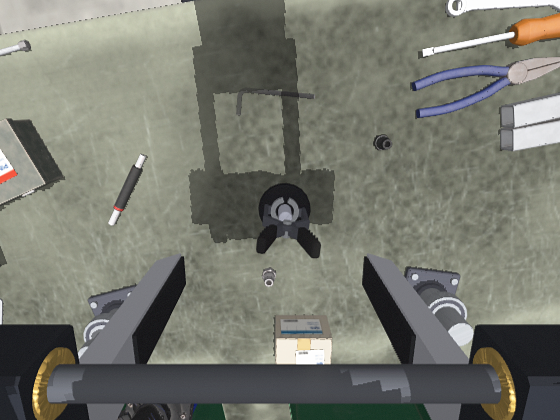

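```bash
python3 - <<'E'
from h import *
s=dict(position=np.array([442.945,18.524,265.539]),tcp_rot=np.array([.239429,3.1323,.001169]))
f=lambda x,y:(150+x*240/560,150+y*240/560)
for h in (0,6,10,14):
    A=onz("wrist",*f(260,229),130+h,s);B=onz("wrist",*f(384,237),130+h,s)
    P=onz("wrist",*f(315,154),34+h,s);C=onz("wrist",*f(314,142),8+h,s)
    e1=onz("wrist",*f(248,232),130+h,s);e2=onz("wrist",*f(398,242),130+h,s)
    print(h,"mid",((A+B)/2).round(1),"post",P.round(1),"ring",C.round(1),"edge",np.linalg.norm(e1-e2).round(1),"yaw",np.degrees(np.arctan2(-(B-A)[0],(B-A)[1])).round(1))
    F=onz("wrist",*f(314,131),h,s); w=onz("wrist",*f(254,131),h,s)-onz("wrist",*f(374,131),h,s); print("foot",F.round(1),np.linalg.norm(w).round(1))
# scene
g=lambda x,y:(215+x/7,150+y/7)
print("scene grips mid top", [onz("scene",*g(237,177),130+h).round(1) for h in (0,6,10,14)])
print(R.from_rotvec(s['tcp_rot']).as_matrix().round(3))
E
```

```text
0 mid [485.9  24.9 130. ] post [482.2  25.6  34. ] ring [483.4  25.7   8. ] edge 58.8 yaw -12.7
foot [479.6  26.5   0. ] 63.9
6 mid [483.5  25.  136. ] post [480.5  25.7  40. ] ring [481.7  25.8  14. ] edge 57.7 yaw -12.7
foot [478.   26.6   6. ] 63.0
10 mid [481.9  25.1 140. ] post [479.3  25.7  44. ] ring [480.6  25.8  18. ] edge 56.9 yaw -12.7
foot [476.9  26.6  10. ] 62.5
14 mid [480.3  25.2 144. ] post [478.1  25.8  48. ] ring [479.4  25.9  22. ] edge 56.2 yaw -12.7
foot [475.9  26.6  14. ] 61.9
scene grips mid top [array([497.8,  43.7, 130. ]), array([493.,  36., 136.]), array([489.9,  30.8, 140. ]), array([486.7,  25.7, 144. ])]
[[-0.988  0.152  0.   ]
 [ 0.152  0.988  0.001]
 [-0.     0.001 -1.   ]]
```

>>> servo_tool(motion=[[-1.85, 0.65, 2.5, 0, 0, 0.07, 1], [-1.85, 0.5, 2.5, 0, 0, 0, 1], [0, 0, 4.0, 0, 0, 0, 1], [0, 0, 0, 0, 0, 0, 1], [0, 0, 0, 0, 0, 0, 1]])

```text
time: 2.8
position: [481.0, 23.8, 175.4]
tcp_rot: [-0.345, -3.121, -0.0]
contact_force: [-0.2, 0.4, -0.2]
gripper_width: 93.9
```

```bash
python3 - <<'E'
from h import *
s,im=shot("wrist","w3"); print(s['time'],s['position'],s['tcp_rot'],R.from_rotvec(s['tcp_rot']).as_matrix().round(3))
for h in (6,10,14): print(proj("wrist",(481,25.5,130+h),s),proj("wrist",(481,25.5,8+h),s))
E
```

```text
2.8 [481.02447922  23.81779768 175.40517924] [-3.44647847e-01 -3.12086511e+00 -2.97770804e-04] [[-0.976  0.218 -0.002]
 [ 0.218  0.976  0.   ]
 [ 0.002 -0.    -1.   ]]
[276.93903389 244.56150712] [275.80530228 198.62691764]
[276.99585817 246.86381554] [275.83030058 199.63975563]
[277.05462251 249.24472838] [275.85586013 200.67533368]
```

View pics/w3.png

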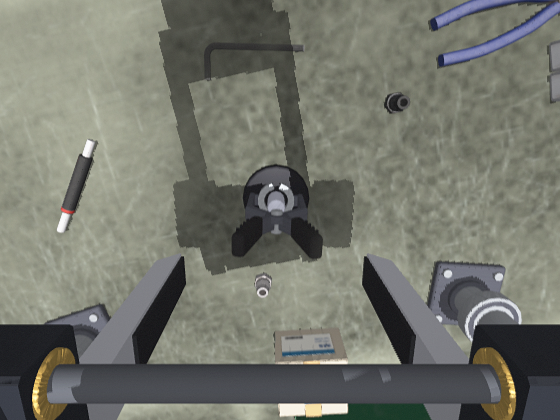

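>>> servo_tool(motion=[[0, 0.15, 2.3, 0, 0, 0, 1], [0, 0, 2.3, 0, 0, 0, 1], [0, 0, 2.2, 0, 0, 0, 1], [0, 0, 0, 0, 0, 0, 1], [0, 0, 0, 0, 0, 0, 0.6]], newtons=25)

```text
time: 3.35
position: [483.3, 24.3, 110.2]
tcp_rot: [0.347, 3.118, 0.0]
contact_force: [0.1, -0.5, 0.5]
gripper_width: 89.3
```

>>> servo_tool(motion=[[0, 0, 0, 0, 0, 0, 0.2], [0, 0, 0, 0, 0, 0, 0.2], [0, 0, 0, 0, 0, 0, 0.2], [0, 0, 0, 0, 0, 0, 0.2], [0, 0, 0, 0, 0, 0, 0.2]], newtons=25)

```text
time: 3.85
position: [482.8, 24.6, 108.9]
tcp_rot: [0.347, 3.12, 0.002]
contact_force: [-0.1, 1.1, 6.1]
gripper_width: 49.4
```

```bash
python3 - <<'E'
from h import *
s,im=shot("wrist","w4"); print(s['time'],s['position'],s['tcp_rot'],s['gripper_width'],s['contact_force'],s['torque'])
s2,i2=shot("scene","s4"); b=i2[:,:,::-1]
cv2.imwrite("pics/s4c.png",cv2.resize(b[120:230,205:315],(660,660),interpolation=cv2.INTER_CUBIC))
E
```

```text
3.85 [482.78583767  24.60960631 108.86740374] [3.47337067e-01 3.11963573e+00 2.04112624e-03] 49.39028445919259 [-0.13877565  1.05038215  6.1386391 ] [ 0.23933027 -0.01227998 -0.00391601]
```

View pics/w4.png

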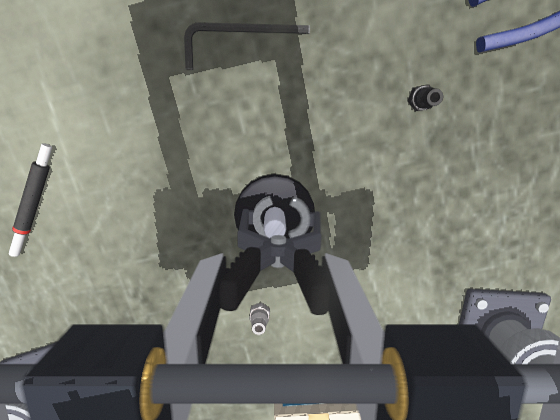

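View pics/s4c.png

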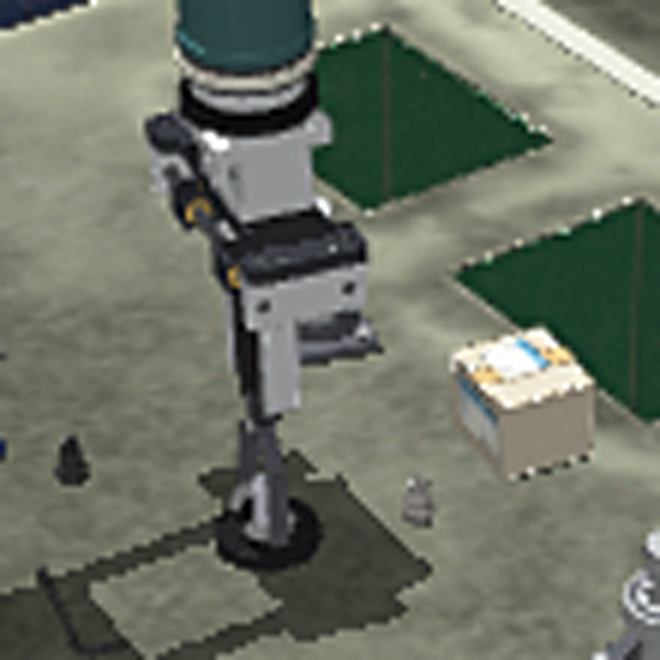

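>>> servo_tool(motion=[[0, 0, 0, 0, 0, 0, 0.1], [0, 0, 0, 0, 0, 0, 0.1], [0, 0, 0, 0, 0, 0, 0.1], [0, 0, 0, 0, 0, 0, 0.1], [0, 0, 0, 0, 0, 0, 0.1]])

```text
time: 4.45
position: [483.8, 25.8, 110.1]
tcp_rot: [0.346, 3.117, 0.006]
contact_force: [-0.4, 3.1, 6.9]
gripper_width: 31.9
```

```bash
python3 - <<'E'
from h import *
s,im=shot("wrist","w5"); print(s['time'],s['position'],s['tcp_rot'],s['gripper_width'],s['contact_force'],s['torque'])
E
```

```text
4.45 [483.84078811  25.76041147 110.14430176] [0.34629857 3.1169599  0.00627102] 31.936943343758287 [-0.38084299  3.13438951  6.93446014] [ 0.9560731  -0.06733436  0.02344624]
```

View pics/w5.png

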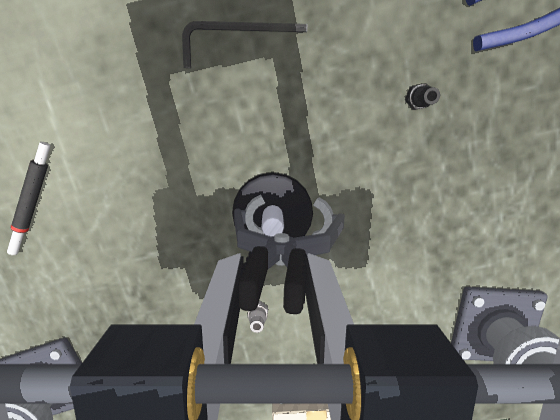

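>>> servo_tool(motion=[[0, 0, 0, 0, 0, 0, 0.0], [0, 0, 0, 0, 0, 0, 0.0], [0, 0, 0, 0, 0, 0, 0.0], [0, 0, 0, 0, 0, 0, 0.0], [0, 0, 0, 0, 0, 0, 0.0]], newtons=35)

```text
time: 5.0
position: [483.9, 26.1, 110.2]
tcp_rot: [0.346, 3.117, 0.008]
contact_force: [1.3, 4.8, 7.9]
gripper_width: 31.5
```

```bash
python3 - <<'E'
from h import *
s,im=shot("wrist","w6"); print(s['time'],s['position'],s['tcp_rot'],s['gripper_width'],s['contact_force'],s['torque'])
b=im[:,:,::-1]; cv2.imwrite("pics/w6c.png",cv2.resize(b[160:340,185:365],(700,700)[:2] if 0 else (590,590),interpolation=cv2.INTER_CUBIC))
E
```

```text
5.0 [483.86344885  26.12590961 110.15155912] [0.34618481 3.11694927 0.00760996] 31.467274175593175 [1.34512553 4.77393136 7.94882572] [ 1.24599937 -0.16531076 -0.0102215 ]
```

View pics/w6c.png

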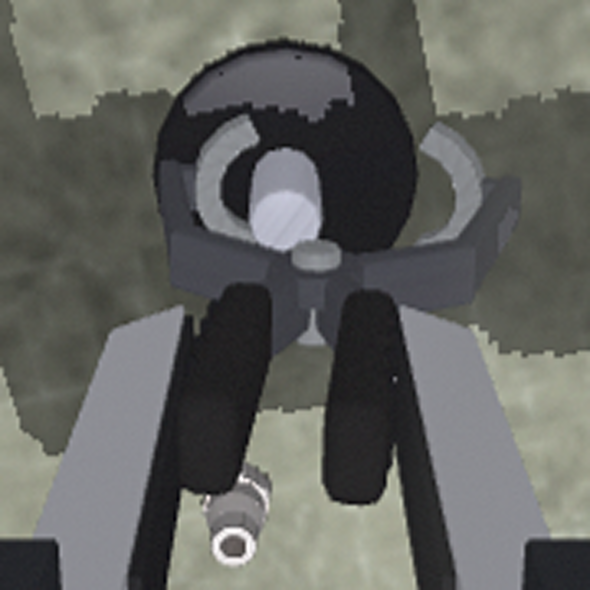

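>>> servo_tool(motion=[[0, 0, -0.2, 0, 0, 0, 0.0], [0, 0, -0.2, 0, 0, 0, 0.0], [0, 0, -0.2, 0, 0, 0, 0.0], [0, 0, 0, 0, 0, 0, 0.0], [0, 0, 0, 0, 0, 0, 0.0]], newtons=35)

```text
time: 5.55
position: [481.4, 24.0, 112.9]
tcp_rot: [-0.348, -3.121, 0.0]
contact_force: [-0.0, -0.5, -2.0]
gripper_width: 29.3
```

```bash
python3 - <<'E'
from h import *
s,im=shot("wrist","w7"); print(s['time'],s['position'],s['tcp_rot'],s['gripper_width'],s['contact_force'],s['torque'])
b=im[:,:,::-1]; cv2.imwrite("pics/w7c.png",cv2.resize(b[160:340,185:365],(590,590),interpolation=cv2.INTER_CUBIC))
E
```

```text
5.55 [481.3855333   24.00539486 112.86091573] [-3.47923041e-01 -3.12097621e+00  4.39500949e-04] 29.322934474016797 [-0.00203031 -0.54172325 -2.00776429] [ 0.01682391 -0.00931722  0.00217478]
```

View pics/w7c.png

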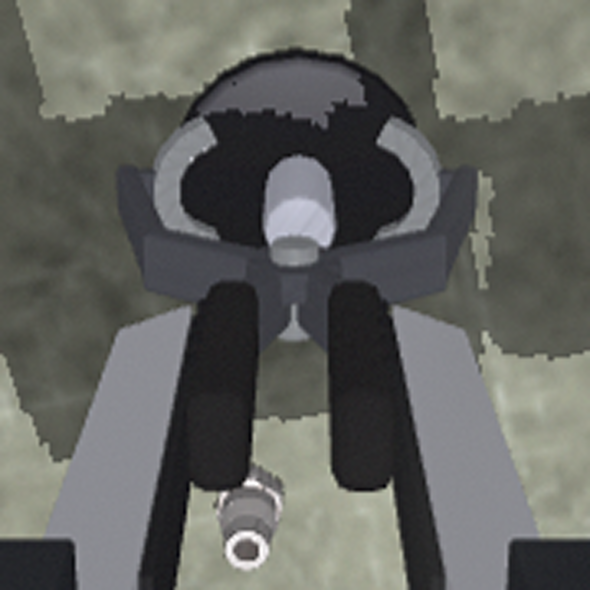

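>>> servo_tool(motion=[[0, 0, -1.5, 0, 0, 0, 0], [0, 0, -3, 0, 0, 0, 0], [0, 0, -3, 0, 0, 0, 0], [0, 0, -3, 0, 0, 0, 0], [0, 0, 0, 0, 0, 0, 0]])

```text
time: 6.1
position: [484.2, 24.0, 223.3]
tcp_rot: [0.347, 3.113, 0.001]
contact_force: [0.3, 0.4, -1.0]
gripper_width: 28.9
```

>>> servo_tool(motion=[[0.35, -3.4, 0, 0, 0, 0, 0], [0.35, -3.4, 0, 0, 0, 0, 0], [0.35, -3.4, 0, 0, 0, 0, 0], [0.2, -3.4, 0, 0, 0, 0, 0], [0.15, -3.4, 0, 0, 0, 0, 0]])

```text
time: 6.6
position: [429.5, -139.4, 216.5]
tcp_rot: [-0.347, -3.12, -0.001]
contact_force: [-0.2, -0.3, -1.8]
gripper_width: 29.0
```

>>> servo_tool(motion=[[0, 0, 0, 0, 0, 0, 0], [0, 0, 0, 0, 0, 0, 0], [0, 0, 0, 0, 0, 0, 0], [0, 0, 0, 0, 0, 0, 0], [0, 0, 0, 0, 0, 0, 0]])

```text
time: 7.1
position: [431.0, -137.6, 218.3]
tcp_rot: [-0.345, -3.123, -0.0]
contact_force: [-0.0, 0.2, -0.9]
gripper_width: 29.3
```

```bash
python3 - <<'E'
from h import *
s,im=shot("wrist","w8"); print(s['time'],s['position'],s['tcp_rot'],s['gripper_width'],s['contact_force'],s['torque'])
for p in [(590,-214,96),(590,-214,60)]: print(proj("wrist",p,s).round())
s2,i2=shot("scene","s8"); 
u,v=proj("scene",s['position']-[0,0,60]).astype(int); print(u,v)
b=i2[:,:,::-1];a=b[v-55:v+55,u-55:u+55]
cv2.imwrite("pics/s8c.png",np.hstack([cv2.resize(a,(560,560),interpolation=cv2.INTER_CUBIC)]))
E
```

```text
7.1 [ 430.99892621 -137.63979072  218.32436037] [-3.44854698e-01 -3.12250240e+00 -4.92538354e-04] 29.283399187145285 [-0.03124585  0.21085071 -0.92046168] [ 0.04980299 -0.04718125  0.00449277]
[233. 380.]
[237. 356.]
262 200
```

View pics/w8.png

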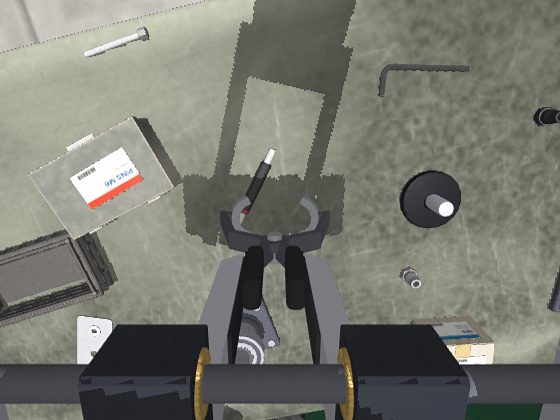

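View pics/s8c.png

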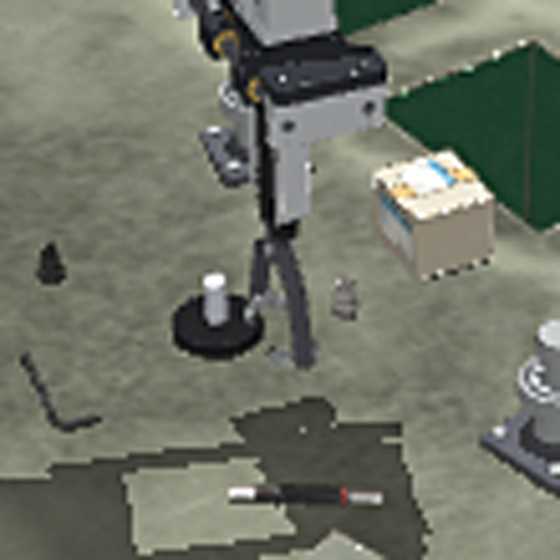

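```bash
python3 - <<'E'
from h import *
s=dict(monitor.observe()); p0=np.array(s['position'])
print(R.from_rotvec(s['tcp_rot']).as_matrix().round(3))
for q in [(500,-80,218),(490,-50,218),(520,-60,218),(480,-100,218),(500,-100,240)]:
    s['position']=np.array(q); print(q,[proj("wrist",p,s).round() for p in [(590,-214,96),(590,-214,60)]],rel(q,{**s,'position':p0}))
E
```

```text
[[-0.976  0.219  0.   ]
 [ 0.219  0.976  0.   ]
 [-0.     0.    -1.   ]]
(500, -80, 218) [array([155., 331.]), array([166., 310.])] [-54.68368179  71.58202317   0.47572518]
(490, -50, 218) [array([128., 346.]), array([141., 324.])] [-38.36814286  98.67082499   0.4779613 ]
(520, -60, 218) [array([128., 316.]), array([141., 297.])] [-69.82850761  95.46997468   0.48059544]
(480, -100, 218) [array([182., 345.]), array([190., 323.])] [-39.53885598  47.69407166   0.47085492]
(500, -100, 240) [array([181., 314.]), array([189., 296.])] [-59.05740392  52.06875086 -21.52661012]
```

>>> servo_tool(motion=[[-2.8, 3.1, 0, 0, 0, 0, 0], [-2.8, 3.1, 0, 0, 0, 0, 0], [-2.8, 3.1, 0, 0, 0, 0, 0], [0, 0, 0, 0, 0, 0, 0], [0, 0, 0, 0, 0, 0, 0]])

```text
time: 7.7
position: [533.2, -65.6, 217.8]
tcp_rot: [-0.344, -3.121, 0.0]
contact_force: [-0.4, -0.5, -1.1]
gripper_width: 29.0
```

```bash
python3 - <<'E'
from h import *
s,im=shot("wrist","w9"); print(s['time'],s['position'],s['tcp_rot'],s['gripper_width'],s['contact_force'])
u,v=proj("wrist",(590,-214,78),s).astype(int); print(u,v)
b=im[:,:,::-1]; cv2.imwrite("pics/w9c.png",cv2.resize(b[v-60:v+60,u-60:u+60],(590,590),interpolation=cv2.INTER_CUBIC))
E
```

```text
7.7 [533.24798682 -65.59763544 217.79647454] [-3.44250343e-01 -3.12091383e+00  3.88876559e-04] 29.022291781808836 [-0.42135734 -0.53832702 -1.12663706]
135 293
```

View pics/w9c.png

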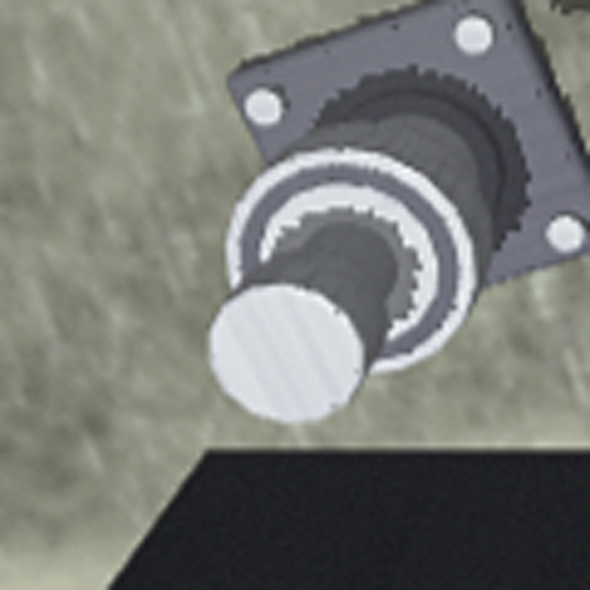

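View pics/w9.png

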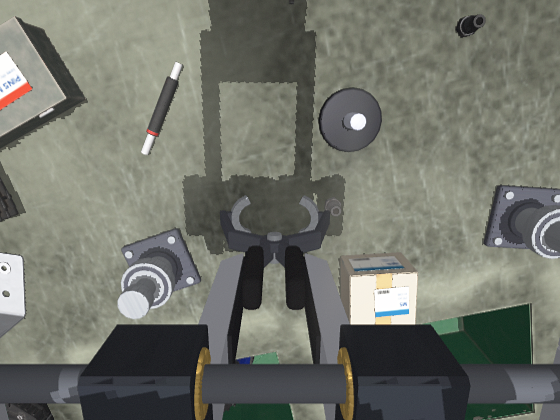

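```bash
python3 - <<'E'
from h import *
im=cv2.imread("pics/w9.png"); cv2.imwrite("pics/w9d.png",cv2.resize(im[170:290,210:340],(780,720),interpolation=cv2.INTER_CUBIC)[:600])
s=dict(position=np.array([533.248,-65.598,217.796]),tcp_rot=np.array([-.34425,-3.12091,.00039]))
print(onz("wrist",133.4,304.8,96,s),onz("wrist",146.6,286.3,60,s))
for z in (85,90,95,100,105):
    T=lambda u,v:rel(onz("wrist",u,v,s['position'][2]-z,s),s).round(1)
    print(z,T(232,215),T(318,215),T(274,215))
E
```

```text
[ 592.64469033 -210.26398541   96.        ] [ 592.53029084 -210.06881715   60.        ]
85 [  6.3 -31.4  85. ] [ 6.4 32.5 85. ] [ 6.3 -0.2 85. ]
90 [  4.9 -31.9  90. ] [ 4.9 33.1 90. ] [ 4.9 -0.2 90. ]
95 [  3.4 -32.5  95. ] [ 3.4 33.8 95. ] [ 3.4 -0.1 95. ]
100 [  1.9 -33.1 100. ] [  2.   34.4 100. ] [  1.9  -0.1 100. ]
105 [  0.5 -33.7 105. ] [  0.5  35.  105. ] [ 5.00e-01 -1.00e-01  1.05e+02]
```

View pics/w9d.png

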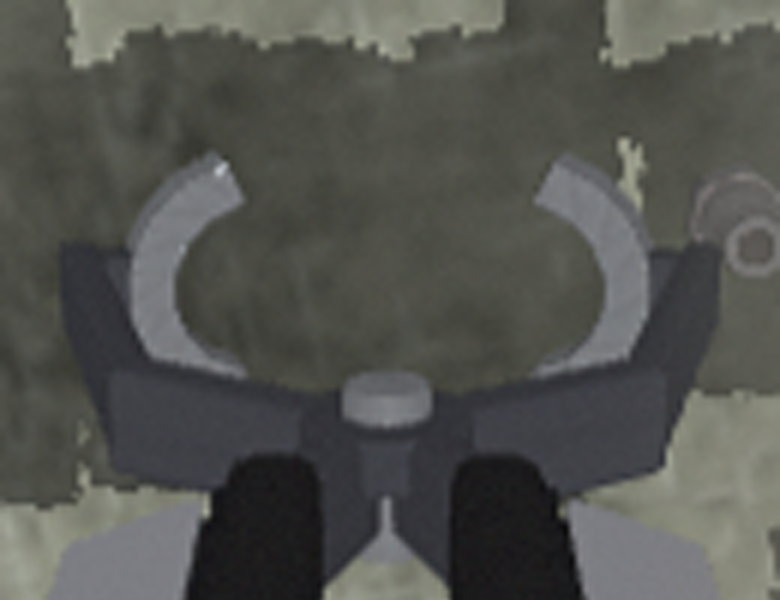

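>>> servo_tool(motion=[[-2.3, -3.25, 0, 0, 0, 0, 0], [-2.3, -3.25, 0, 0, 0, 0, 0], [-2.3, -3.25, 0, 0, 0, 0, 0], [-2.3, -3.25, 0, 0, 0, 0, 0], [0, 0, 0, 0, 0, 0, 0]])

```text
time: 8.25
position: [593.6, -218.9, 217.3]
tcp_rot: [-0.358, -3.12, 0.003]
contact_force: [0.5, 0.4, -1.5]
gripper_width: 29.2
```

>>> servo_tool(motion=[[0, 0, 0, 0, 0, 0, 0], [0, 0, 0, 0, 0, 0, 0], [0, 0, 0, 0, 0, 0, 0], [0, 0, 0, 0, 0, 0, 0], [0, 0, 0, 0, 0, 0, 0]])

```text
time: 8.75
position: [594.2, -212.5, 219.0]
tcp_rot: [0.346, 3.122, -0.0]
contact_force: [0.0, 0.4, -1.3]
gripper_width: 28.7
```

```bash
python3 - <<'E'
from h import *
s,im=shot("wrist","w10"); print(s['time'],s['position'],s['tcp_rot'],s['gripper_width'],s['contact_force'])
b=im[:,:,::-1]; cv2.imwrite("pics/w10d.png",cv2.resize(b[170:290,210:340],(780,720),interpolation=cv2.INTER_CUBIC)[:600])
s2,i2=shot("scene","s10"); u,v=proj("scene",s['position']-[0,0,90]).astype(int)
b=i2[:,:,::-1];cv2.imwrite("pics/s10c.png",cv2.resize(b[v-45:v+55,u-50:u+50],(590,590),interpolation=cv2.INTER_CUBIC)); print(u,v)
E
```

```text
8.75 [ 594.23619837 -212.52997729  219.00193654] [ 3.45812412e-01  3.12183033e+00 -1.63184952e-04] 28.693975501282836 [ 0.04971662  0.42317913 -1.33203836]
317 201
```

View pics/w10d.png

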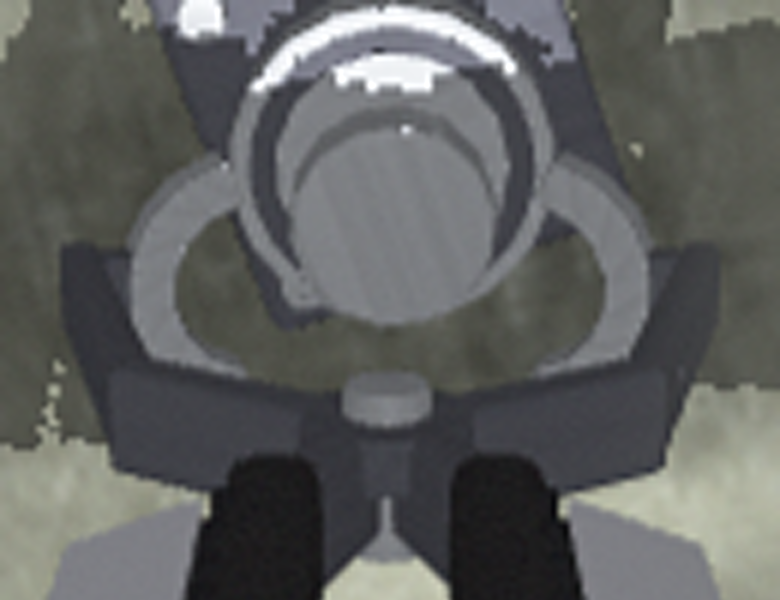

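View pics/s10c.png

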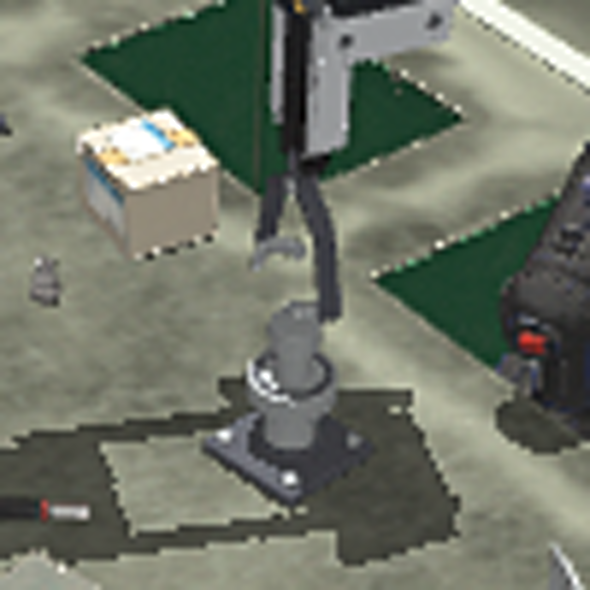

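```bash
python3 - <<'E'
from h import *
s=dict(position=np.array([594.236,-212.53,219.0]),tcp_rot=np.array([.345812,3.12183,-.000163]))
print("head",rel(onz("wrist",275.8,207.5,96,s),s),onz("wrist",275.8,207.5,96,s))
for d in (84,88,92):
    print(d,rel(onz("wrist",275.2,170+285/6,219-d,s),s).round(1))
print("bearing", rel(onz("wrist",210+392/6,170+155/6,60,s),s).round(1))
E
```

```text
head [  1.81833771   1.40433768 122.99875868] [ 592.84933923 -210.78348189   96.        ]
84 [ 4.7  0.7 84. ]
88 [ 3.5  0.7 88. ]
92 [ 2.3  0.8 92. ]
bearing [  3.4   1.2 159. ]
```

>>> servo_tool(motion=[[-0.1, 0.06, 0.8, 0, 0, 0, 0], [0, 0, 0.8, 0, 0, 0, 0], [0, 0, 0.8, 0, 0, 0, 0], [0, 0, 0.6, 0, 0, 0, 0], [0, 0, 0.6, 0, 0, 0, 0]])

```text
time: 9.35
position: [595.2, -212.9, 181.3]
tcp_rot: [-0.348, -3.121, -0.001]
contact_force: [-0.0, 0.5, -1.4]
gripper_width: 29.1
```

>>> servo_tool(motion=[[0, 0, 0.3, 0, 0, 0, 0], [0, 0, 0.3, 0, 0, 0, 0], [0, 0, 0.3, 0, 0, 0, 0], [0, 0, 0.3, 0, 0, 0, 0], [0, 0, 0, 0, 0, 0, 0]])

```text
time: 9.85
position: [595.2, -212.9, 170.0]
tcp_rot: [-0.348, -3.122, -0.0]
contact_force: [1.0, -0.0, -2.0]
gripper_width: 29.4
```

```bash
python3 - <<'E'
from h import *
s,im=shot("wrist","w11"); print(s['time'],s['position'],s['tcp_rot'],s['gripper_width'],s['contact_force'])
b=im[:,:,::-1]; cv2.imwrite("pics/w11d.png",cv2.resize(b[170:290,210:340],(780,720),interpolation=cv2.INTER_CUBIC)[:600])
s2,i2=shot("scene","s11"); u,v=proj("scene",s['position']-[0,0,90]).astype(int)
b=i2[:,:,::-1];cv2.imwrite("pics/s11c.png",cv2.resize(b[v-45:v+55,u-50:u+50],(590,590),interpolation=cv2.INTER_CUBIC)); print(u,v)
E
```

```text
9.85 [ 595.23854102 -212.94040808  169.98977828] [-3.47643734e-01 -3.12168973e+00 -4.50162897e-04] 29.38011846870614 [ 1.00820141 -0.02626231 -2.04402155]
317 213
```

View pics/w11d.png

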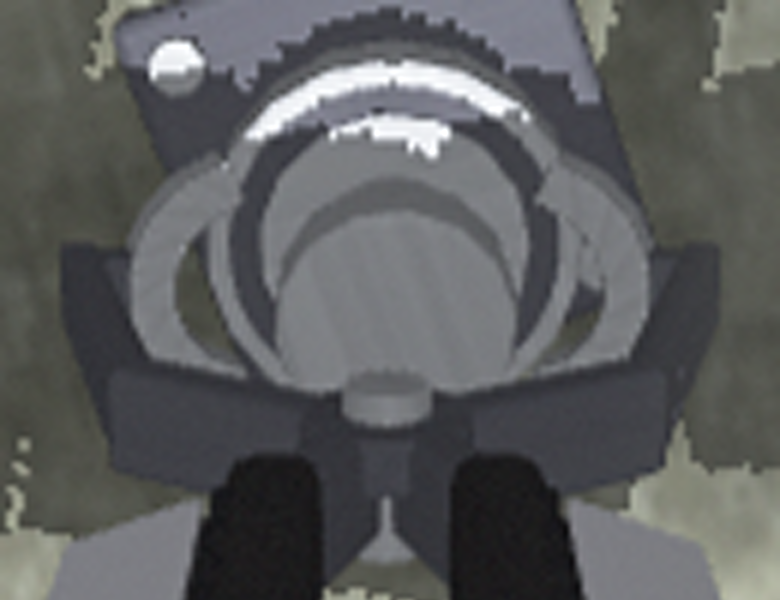

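View pics/s11c.png

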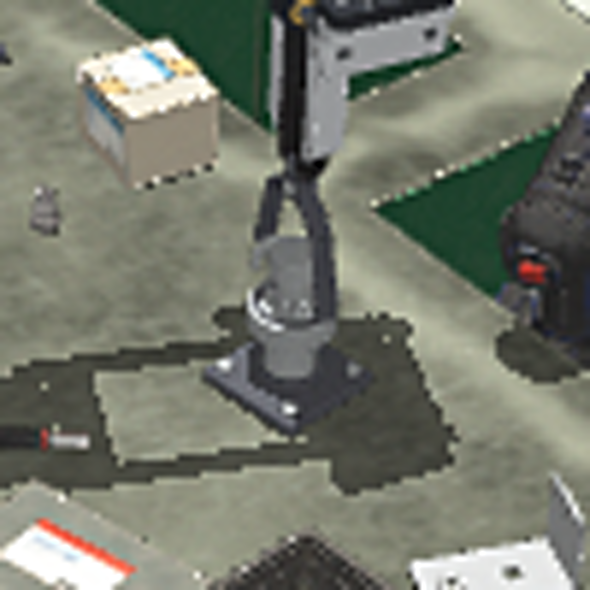

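>>> servo_tool(motion=[[0, 0, 0.3, 0, 0, 0, 0], [0, 0, 0.3, 0, 0, 0, 0], [0, 0, 0.2, 0, 0, 0, 0], [0, 0, 0.2, 0, 0, 0, 0], [0, 0, 0, 0, 0, 0, 0]])

```text
time: 10.45
position: [595.2, -212.9, 159.9]
tcp_rot: [-0.348, -3.121, -0.001]
contact_force: [-0.0, -0.4, -1.1]
gripper_width: 29.0
```

>>> servo_tool(motion=[[0, 0, 0.1, 0, 0, 0, 0], [0, 0, 0.1, 0, 0, 0, 0], [0, 0, 0.1, 0, 0, 0, 0], [0, 0, 0, 0, 0, 0, 0], [0, 0, 0, 0, 0, 0, 0]])

```text
time: 10.95
position: [595.6, -213.1, 158.1]
tcp_rot: [0.348, 3.121, -0.0]
contact_force: [-0.9, 0.4, 1.2]
gripper_width: 28.7
```

>>> servo_tool(motion=[[0, 0, 0.1, 0, 0, 0, 0], [0, 0, 0.1, 0, 0, 0, 0], [0, 0, 0.1, 0, 0, 0, 0], [0, 0, 0, 0, 0, 0, 0], [0, 0, 0, 0, 0, 0, 0]])

```text
time: 11.45
position: [596.1, -213.0, 157.6]
tcp_rot: [0.347, 3.119, -0.001]
contact_force: [-2.2, 1.9, 8.1]
gripper_width: 28.9
```

>>> servo_tool(motion=[[0, 0, -0.3, 0, 0, 0, 0], [0, 0, -0.3, 0, 0, 0, 0], [0, 0, -0.3, 0, 0, 0, 0], [0, 0, 0, 0, 0, 0, 0], [0, 0, 0, 0, 0, 0, 0]])

```text
time: 11.95
position: [595.3, -213.0, 162.9]
tcp_rot: [-0.348, -3.122, -0.0]
contact_force: [0.7, -0.2, -0.9]
gripper_width: 29.1
```

```bash
python3 - <<'E'
from h import *
s,im=shot("wrist","w12"); print(s['time'],s['position'],s['tcp_rot'],s['gripper_width'],s['contact_force'],s['torque'])
b=im[:,:,::-1]; w=cv2.resize(b[180:280,220:330],(440*1,400),interpolation=cv2.INTER_CUBIC)
s2,i2=shot("scene","s12"); u,v=proj("scene",s['position']-[0,0,90]).astype(int)
b=i2[:,:,::-1];c=cv2.resize(b[v-30:v+30,u-25:u+25],(333,400),interpolation=cv2.INTER_CUBIC)
cv2.imwrite("pics/c12.png",np.hstack([w,c]))
E
```

```text
11.95 [ 595.32390674 -212.99252068  162.94865328] [-3.47685153e-01 -3.12162504e+00 -4.55160845e-04] 29.115636579331493 [ 0.66437232 -0.24904823 -0.8750412 ] [-0.0090557   0.00327238 -0.05332925]
```

View pics/c12.png

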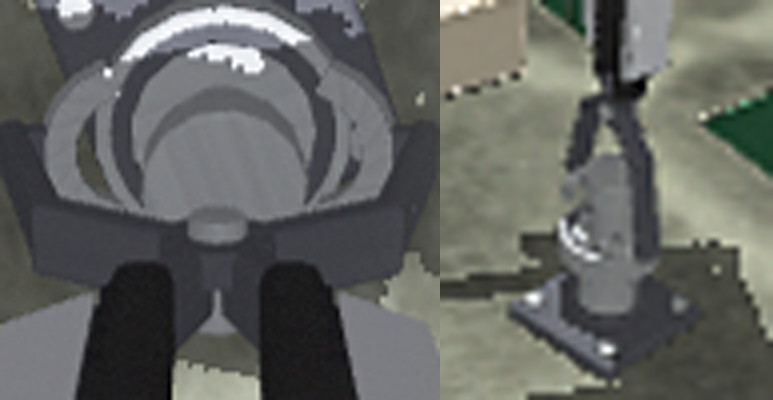

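```bash
python3 - <<'E'
from h import *
s=monitor.observe()
u0,v0=proj("scene",s['position']-[0,0,90]).astype(int)
cr=lambda p:(440+(proj("scene",p)-[u0-25,v0-30])*[333/50,400/60]).round()
Rm=R.from_rotvec(s['tcp_rot'])
f=lambda p: ((proj("scene",p)-[u0-25,v0-30])*[6.66,6.667]+[440,0]).round()
for d in (97,102):
  for y in (29,-29): print(d,y,f(s['position']+Rm.apply([2,y,d-10])))
sh=np.array([592,-212,0.]); 
for z in (60,80,96): print(z,f(sh+[0,0,z]))
E
```

```text
97 29 [584. 165.]
97 -29 [636. 232.]
102 29 [583. 173.]
102 -29 [635. 240.]
60 [605. 224.]
80 [607. 192.]
96 [608. 166.]
```

```bash
python3 -c "
import cv2
b=cv2.imread('pics/s12.png'); cv2.imwrite('pics/s12z.png',cv2.resize(b[185:245,290:350],(600,600),interpolation=cv2.INTER_NEAREST))"
```

```text
(no output)
```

View pics/s12z.png

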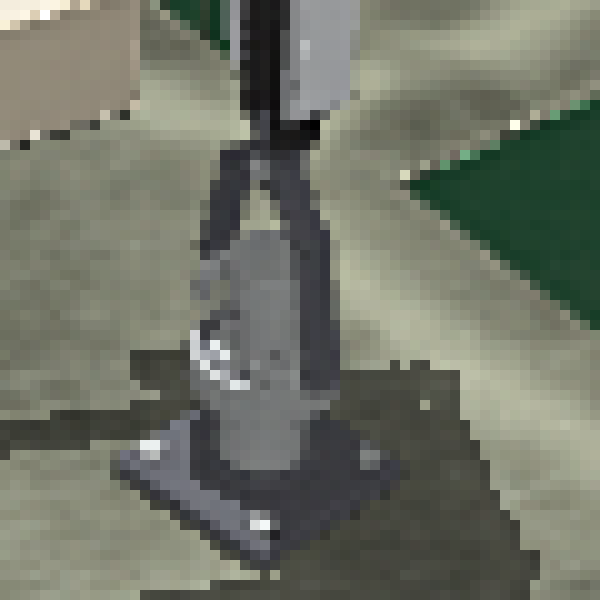

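>>> servo_tool(motion=[[0, 0, 0, 0, 0, 0, 0.4], [0, 0, 0, 0, 0, 0, 0.5], [0, 0, 0, 0, 0, 0, 0.6], [0, 0, 0, 0, 0, 0, 0.8], [0, 0, 0, 0, 0, 0, 1]])

```text
time: 12.55
position: [595.5, -213.0, 163.8]
tcp_rot: [0.348, 3.122, -0.0]
contact_force: [-0.1, -0.0, 0.1]
gripper_width: 65.6
```

>>> servo_tool(motion=[[0, 0, 0, 0, 0, 0, 1], [0, 0, 0, 0, 0, 0, 1], [0, 0, 0, 0, 0, 0, 1], [0, 0, 0, 0, 0, 0, 1], [0, 0, 0, 0, 0, 0, 1]])

```text
time: 13.05
position: [595.4, -213.0, 163.5]
tcp_rot: [0.348, 3.122, 0.0]
contact_force: [0.1, 0.1, 0.2]
gripper_width: 93.9
```

```bash
python3 - <<'E'
from h import *
s,im=shot("wrist","w13"); print(s['time'],s['position'],s['tcp_rot'],s['gripper_width'],s['contact_force'],s['torque'])
b=im[:,:,::-1]; w=cv2.resize(b[170:300,210:340],(400,400),interpolation=cv2.INTER_CUBIC)
s2,i2=shot("scene","s13"); 
b=i2[:,:,::-1];c=cv2.resize(b[185:245,290:350],(400,400),interpolation=cv2.INTER_CUBIC)
cv2.imwrite("pics/c13.png",np.hstack([w,c]))
E
```

```text
13.05 [ 595.44090965 -213.03097592  163.50857072] [3.47716163e-01 3.12217513e+00 8.69410589e-05] 93.93138956752992 [0.08253372 0.13974283 0.19096784] [ 0.01654821 -0.00170949  0.05556972]
```

View pics/c13.png

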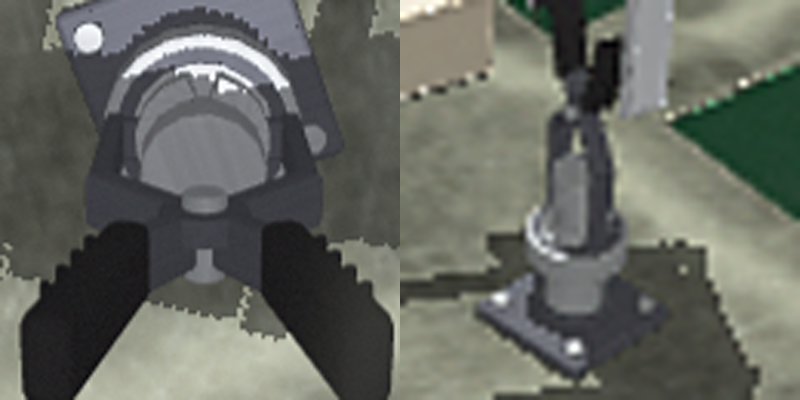

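>>> servo_tool(motion=[[0, 0, -1, 0, 0, 0, 1], [0, 0, -2, 0, 0, 0, 1], [0, 0, -3, 0, 0, 0, 1], [0, 0, -3, 0, 0, 0, 1], [0, 0, -3, 0, 0, 0, 1]])

```text
time: 13.65
position: [595.3, -213.0, 285.6]
tcp_rot: [0.348, 3.121, -0.0]
contact_force: [-0.2, 0.4, 0.2]
gripper_width: 94.3
```

>>> servo_tool(motion=[[4, 0, 0, 0, 0, 0, 1], [4, 0, 0, 0, 0, 0, 1], [2, 0, 0, 0, 0, 0, 1], [0, 0, 0, 0, 0, 0, 1], [0, 0, 0, 0, 0, 0, 1]])

```text
time: 14.15
position: [498.3, -191.2, 284.5]
tcp_rot: [0.348, 3.12, -0.001]
contact_force: [-0.1, -0.5, 0.0]
gripper_width: 94.0
```

```bash
python3 - <<'E'
from h import *
s,im=shot("wrist","w14"); print(s['time'],s['position'],s['contact_force'])
u,v=proj("wrist",(592,-212,120),s).astype(int); print(u,v)
b=im[:,:,::-1]; w=cv2.resize(b[max(v-90,0):v+70,u-80:u+80],(400,400),interpolation=cv2.INTER_CUBIC)
s2,i2=shot("scene","s14"); 
b=i2[:,:,::-1];c=cv2.resize(b[175:245,285:355],(400,400),interpolation=cv2.INTER_CUBIC)
cv2.imwrite("pics/c14.png",np.hstack([w,c]))
E
```

```text
14.15 [ 498.27573905 -191.17929372  284.52033041] [-0.05657091 -0.52949082  0.02033542]
274 288
```

View pics/c14.png

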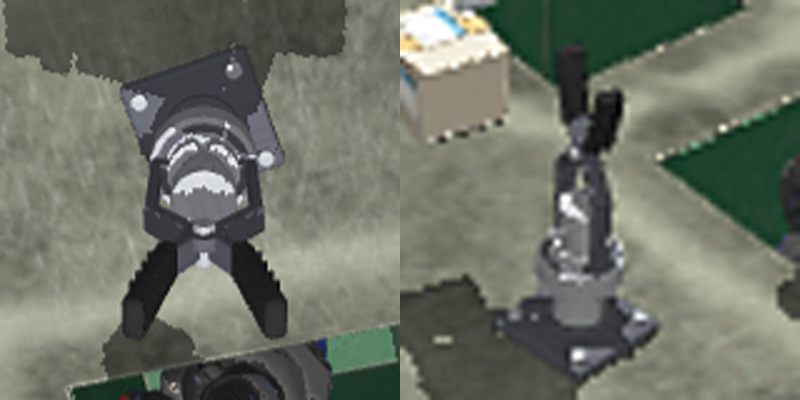

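The left half of the picture shows the closed ring round the neck on the bearing. The right half shows the pliers upright with the gripper clear. I'm handing the job in.

```bash
python3 - <<'E'
from h import *
print(r.job_done()); print(monitor.observe()['time'])
E
```

```text
the job is handed in; nothing more can be done
None
the job is handed in; nothing more can be done
```

The retaining ring is closed in the groove of the grooved shaft, just above the bearing. The pliers stand upright there with the gripper clear. I handed the job in at about 14.2 s on the robot's clock.

- **What I did:** I squeezed the grips on the post to 29 mm, their stop. I lifted the pliers off and chose the shaft at about (592, -212) after a close wrist view showed its neck. I lowered the spread ring over the shaft's end until it touched the bearing, with the TCP at about 158 mm. I then raised it about 5 mm and let go.
- **Last checks:** The wrist and scene pictures show the ring closed round the neck on the bearing, under the wider shaft end. Force after release was about 0 N. The blue look-alikes and the other shaft were not touched.
- **Disagreements:**
  - The first squeeze tilted the pliers against the foot, with readings up to about 8 N. They straightened once I lifted them 6 mm.
  - The fixed cameras and the wrist camera disagreed by 3–4 mm on where the shaft stands, so I centred using the wrist view of the ring over the shaft.
  - The ring met the bearing about 6 mm higher than I had estimated, so I used the measured contact height.

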